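Slide a dilator rod against the end stop of a V-groove cradle

ROBOT

A 6-joint arm with a two-finger parallel gripper is mounted at the origin on the work surface; the furniture and walls round the work are solid. World frame = base frame: x ahead of the robot, y to its left, z up, the work surface at z = 0. Lengths are in m, angles in rad, forces in N, time in s.
With the tool pointing down it reaches from about 0.35 to 0.775 m from the base axis. Payload 5.5 kg.
Tool frame: the origin (TCP) lies between the finger pads; the fingertips stand 22 mm ahead of it and the grasp point (between the pads) lies 3 mm ahead of it (env.finger_overhang is the distance from the TCP to the fingertips, in m); y points along the fingers, x is the direction in which the jaws open and shut, and the axes are right-handed (so a half turn about y gives the same grasp; the last joint's range is limited). The gripper opens to 85 mm and grips with 20 to 120 N. Pads are 22 mm wide; open, the fingers measure 114 mm over their backs; the gripper's body (76 mm by 85 mm) begins 54 mm behind the grasp point. The pads swing forward as they close: fully open they stand 13 mm farther back than shut.
Start: joints at [-1.374, 0.313, 0.046, 1.304, 0, 1.431], TCP at [0.19, -0.543, 0.232] pointing down, gripper open.
Joint ranges: [-2.76, 2.76], [-0.86, 1.69], [-1.03, 1.26], [-2.2, 2.34], [-1.47, 1.5], [-3.14, 3.14]. Speed limits (rad/s): [2.57, 2.57, 3.14, 3.14, 3.14, 3.14].

INTERFACE

Orientations are given as a unit quaternion [w, x, y, z].
In Python, from workcell import monitor, cams, job, env gives the robot as it stands.
- The arm moves only by the tool drive_tool, never from a script. Its argument "plan" is text: rows parted by semicolons, each of 7 numbers parted by spaces: the opening, from -1 (shut) to 1 (fully open), then the shift along the tool's x, y, z in mm, then the turn, a rotation vector about the tool's x, y, z in degrees. In form: gripper x y z rx ry rz; .... A call has 1 to 8 rows; each row shifts and turns the pose as measured when the row begins, along the tool's axes as they then stand; what a row does not reach is not made up. A row lasts 1/8 s, in which the tool goes at most 62.5 mm and 10.7 degrees, less where a joint would pass 70% of its speed; a pose out of reach is approached as far as the arm can. A call is refused whole if a number of a shift passes 62.5 or a number of a turn 10.7, either way. A call with a gripper value outside its range is refused whole. The fingers move at their own pace and stop on an object; "grip_force" is the grip in N (left out, the last holds). Time passes only in rows, so rows that do not move let the fingers close. It gives the time, the measured TCP pose, the force and the opening at its end, in the units of the state.
- monitor.get_state(): the state, without advancing time (a new reading comes with each control period).
- cams.read_camera(name): name is "scene" or "top"; returns (picture, depth): 420x560x3 uint8, red, green, blue; 420x560 float32, m along the optical axis (not along the pixel's ray), 0 where there is no reading.
- cams.calibration(name): a dict with "fx", "fy", "cx", "cy" (pixels), "R" (3x3) and "t" (3): a world point X has camera coordinates R X + t. Camera axes: x right, y down, z forward; pixel columns grow to the right and rows downward; lengths in m; the calibration is good to about 2 mm. A picture is of the moment at which its call begins. calibration takes no time and is no camera call.
- job.hand_in(): hands the job in, once; it reports no verdict.
The state is a dict: "clock": time; "joint_pos": joint angles; "qvel": joint speeds; "tau": joint torques, N m; "tcp_pos": TCP position; "orientation": TCP orientation; "wrist_force": force on the tool from outside, world axes, zero at the start; "ft_torque": the same for the moment, N m; "finger_gap": finger opening in m.
Only numpy, scipy, OpenCV 4.12 (cv2) and the standard library are available. Lean on these libraries where they do the work, as an engineer would, in place of code of your own. Each camera call takes 0.05 s, during which the arm holds its last target.

TASK

Two steel dilator rods lie side by side in the V-grooves of the white measuring cradle. Slide the thicker rod along its groove, away from the robot, until its end touches the stop bar at the far end, and leave it lying there in its groove. Do not lift it out of the groove, and leave the thinner rod where it is.

Things in the scene. Friction and masses are not known exactly. Their poses are not given: they have to be found in the camera images.
- cradle: White cradle fixed to the table, 250 mm long (x), 160 wide (y); origin: centre of its underside. Flat top 19 mm above the table. Two 90-degree V-grooves, 18 mm wide, 9 deep, run along x at y = +42.5 and -42.5 mm, open at the near (-x) end. Aluminium stop bar across the far end, 47 mm high, near face at x = +105 mm. +x points away from the robot to the stop, within 18 degrees of straight ahead.
- thick_rod: The rod to slide: loose steel cylinder, 20 mm in diameter, 120 mm long, flat ends, 0.09 to 0.15 kg; origin on its axis at mid-length, x along it, to the stop at the start. It lies in either groove, its axis 24 mm above the table (5 mm above the cradle's flat top), its far end 40 to 75 mm short of the stop bar. It slides easily, with 1 N or less.
- thin_rod: The rod to leave alone: like the thick rod, also 120 mm long, but 12 mm in diameter; it lies in the other groove, its axis 18.5 mm above the table, its far end also 40 to 75 mm short of the stop.
- home_left (a point): Point on the cradle (x = +45, y = +42.5, z = 24.1 mm in its frame) where the thick rod's origin lies when it rests in the left (+y) groove with its end on the stop.
- home_right (a point): The same for the right (-y) groove (x = +45, y = -42.5, z = 24.1 mm).
Not all that is in view belongs to the job. Leave any brown or green look-alike of the thick_rod alone.

How it is judged:
At the end, for the whole second after the job is handed in: The thick rod lies at rest in its groove with its end on the stop bar: its centre within 6 mm of where it lies when touching, along the groove within 10 degrees; the thin rod is within 15 mm of where it started ((distance between thick_rod and home_left below 0.006 m or distance between thick_rod and home_right below 0.006 m) and angle between the x axis of thick_rod and the x axis of cradle, either way round below 0.17 rad and linear speed of thick_rod below 0.02 m/s and distance of thin_rod from where it was at the start of the episode below 0.015 m).
It fails at once if the thick rod was lifted out of its groove (more than 12 mm up) (z of thick_rod in the frame of cradle above 0.0361 m).
It also fails if it takes over 35 s, if anything falls off the work surface, if the arm or the gripper's body presses on something with over 40 N, if the wrist force passes 120 N, or if a joint passes its speed limit or range.

## Working session

There is one attempt and no reset: what is moved stays moved. The work goes in short steps, Python scripts to look and compute and a tool call to move; the robot and the scene stay as the last step left them, time stands still between calls to the robot, and variables do not carry over. Pictures are saved under pics/ and viewed, and the job is handed in when it is done.

Besides the shell and the picture viewer there is one more tool, called after "Request:" as a command line: name --argument value ..., lists and objects as JSON in quotes. drive_tool: Moves the arm, as the interface text tells. Its arguments: {"type":"object","properties":{"plan":{"type":"string"},"grip_force":{"type":"number"}},"required":["plan"]}

```bash
mkdir -p pics
python3 - <<'E'
from workcell import monitor, cams, job, env
import cv2,numpy as np
s=monitor.get_state();print(s)
for n in("scene","top"):
    p,d=cams.read_camera(n);cv2.imwrite(f"pics/{n}0.png",p[:,:,::-1]);np.savez(f"{n}0.npz",p=p,d=d)
    print(n,cams.calibration(n))
E
```

```text
{'clock': 0.0, 'joint_pos': array([-1.37356716e+00,  3.14018654e-01,  4.49505025e-02,  1.30359222e+00,
       -3.46358278e-05,  1.43119463e+00]), 'qvel': array([-4.83458162e-04,  6.40934012e-05, -1.23732264e-03,  1.61021417e-04,
        3.73679246e-04,  5.28430849e-04]), 'tau': array([ 9.16410936e-04, -4.80630469e+01,  2.98530436e+01,  1.96272531e-02,
        2.23029232e-06,  3.53166296e-07]), 'tcp_pos': array([ 0.18991295, -0.54217878,  0.23088684]), 'orientation': array([ 0.57717925, -0.57629228,  0.40960306, -0.40862776]), 'wrist_force': array([-0.22088087, -0.37371281,  0.48347838]), 'ft_torque': array([ 0.04081345, -0.01501251, -0.03736623]), 'finger_gap': 0.08538037394860525}
scene {'fx': 417.0848043335451, 'fy': 417.0848043335451, 'cx': 278.1000482636734, 'cy': 208.98921458816446, 'R': array([[ 0.59424889, -0.80428008, -0.00134412],
       [-0.49659185, -0.3655953 , -0.78723352],
       [ 0.63266484,  0.46848012, -0.61665354]]), 't': array([-0.26705085,  0.26144889,  0.8158632 ])}
top {'fx': 401.5807330186522, 'fy': 401.5807330186522, 'cx': 276.2758401636881, 'cy': 211.11355687768136, 'R': array([[-0.02829576, -0.99956244, -0.00861866],
       [-0.99472169,  0.02900738, -0.09842427],
       [ 0.09863121,  0.00578818, -0.99510722]]), 't': array([-0.00618429,  0.43623107,  1.10988939])}
```

View pics/scene0.png

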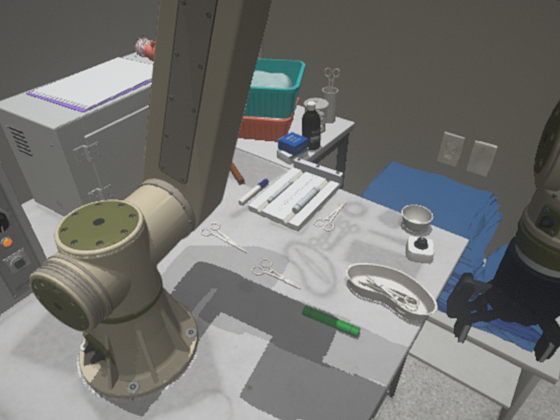

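View pics/top0.png

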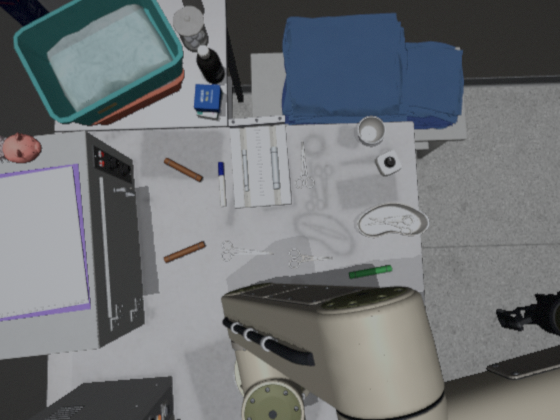

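The top view shows the cradle at about (232-290, 120-207), with the stop bar at its top edge. The rods are near (245,170) and (276,168). Look-alikes are brown at (183,169) and (185,251), green at (370,271), and the pen at (222,185).

Run:
```python
import cv2,numpy as np
a=np.load("top0.npz");b=np.load("scene0.npz")
c=cv2.resize(a['p'][110:215,215:305,::-1],None,fx=5.5,fy=5.5,interpolation=cv2.INTER_CUBIC);
e=cv2.resize(b['p'][155:235,240:350,::-1],None,fx=5,fy=5,interpolation=cv2.INTER_CUBIC)
cv2.imwrite("pics/c_top.png",c);cv2.imwrite("pics/c_scene.png",e)
```

```text
(no output)
```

View pics/c_top.png

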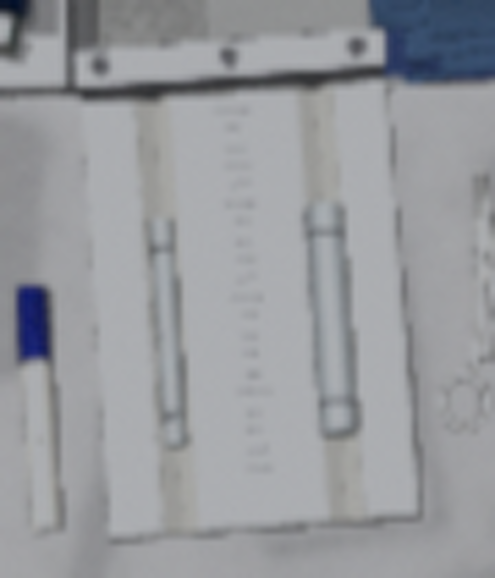

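View pics/c_scene.png

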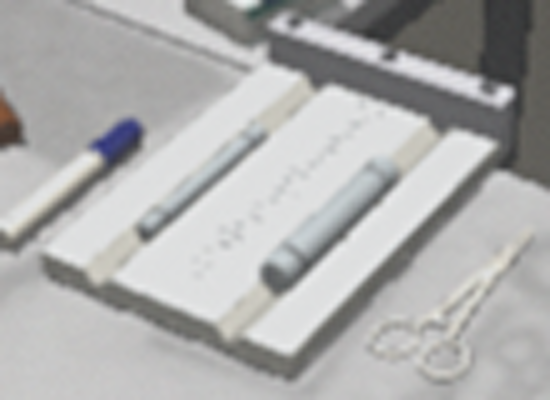

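The crops show the thick rod in the right groove: far end at crop (324,206), near end at (339,433). The thin rod is in the left groove. I choose the right-hand one, top px about (275,168). Next I'll measure it.

```bash
cat > h.py <<'E'
import numpy as np,cv2
from workcell import cams
def ray(n,uv,z):
    c=cams.calibration(n);R,t=c['R'],c['t'];o=-R.T@t
    d=R.T@np.array([(uv[0]-c['cx'])/c['fx'],(uv[1]-c['cy'])/c['fy'],1]);return o+d*(z-o[2])/d[2]
def proj(n,X):
    c=cams.calibration(n);p=c['R']@np.asarray(X)+c['t'];return np.array([c['fx']*p[0]/p[2]+c['cx'],c['fy']*p[1]/p[2]+c['cy']])
E
python3 - <<'E'
from h import *
np.set_printoptions(precision=4,suppress=True)
T=lambda x,y:(215+(x+.5)/5.5-.5,110+(y+.5)/5.5-.5)
S=lambda x,y:(240+(x+.5)/5-.5,155+(y+.5)/5-.5)
P={}
for k,n,f,p,z in [("nl","top",T,(112,538),.019),("nr","top",T,(420,517),.019),("fl","top",T,(82,95),.019),("fr","top",T,(388,82),.019),
 ("barL","top",T,(78,86),.047),("barR","top",T,(385,66),.047),
 ("rod near","top",T,(339,435),.026),("rod far","top",T,(323,206),.03),
 ("nl","scene",S,(43,257),.019),("nr","scene",S,(290,358),.019),("rod far","scene",S,(385,162),.032),("rod near bottomish","scene",S,(277,272),.024),("barTopNearL","scene",S,(272,33),.047),("barTopNearR","scene",S,(512,110),.047)]:
    q=ray(n,f(*p),z);P[n+k]=q;print(n,k,q)
for a,b in [("topnl","topnr"),("scenenl","scenenr"),("toprod near","toprod far"),("topnl","topfl"),("topnr","topfr"),("topbarL","topbarR")]:
    d=P[b]-P[a];print(a,b,np.linalg.norm(d),np.degrees(np.arctan2(d[1],d[0])))
# depth top
d=np.load("top0.npz")['d'];c=cams.calibration("top")
# heights map
v,u=np.mgrid[0:420,0:560];pc=np.stack([(u-c['cx'])/c['fx']*d,(v-c['cy'])/c['fy']*d,d],-1)
W=(pc-c['t'])@c['R']
np.save("W.npy",W)
print((W[112:212:4,228:296:3,2]*1000).round().astype(int))
# masks
E
```

```text
top nl [0.4501 0.0978 0.019 ]
top nr [ 0.4563 -0.0608  0.019 ]
top fl [0.6843 0.1093 0.019 ]
top fr [ 0.6863 -0.0513  0.019 ]
top barL [0.6802 0.108  0.047 ]
top barR [ 0.6858 -0.0494  0.047 ]
top rod near [ 0.499  -0.0204  0.026 ]
top rod far [ 0.6181 -0.0155  0.03  ]
scene nl [0.4424 0.0954 0.019 ]
scene nr [ 0.4521 -0.0598  0.019 ]
scene rod far [ 0.6117 -0.0151  0.032 ]
scene rod near bottomish [ 0.5013 -0.0176  0.024 ]
scene barTopNearL [0.6673 0.1014 0.047 ]
scene barTopNearR [ 0.6798 -0.0566  0.047 ]
topnl topnr 0.15876190778284538 -87.75258646189532
scenenl scenenr 0.15549054506123683 -86.42402436222187
toprod near toprod far 0.11926882412389836 2.338290712700983
topnl topfl 0.23455034254253637 2.811432666028202
topnr topfr 0.2302498134606794 2.351209052705676
topbarL topbarR 0.15750228956429055 -87.95358941888514
[[-541 -532 -797 -802 -805 -808 -794 -796 -382 -383 -386 -381 -383 -381
  -380 -370 -378 -381 -107 -106 -105 -105  -95]
 [-544 -544 -803 -805 -805 -805 -804 -794 -793 -377 -374 -377 -380 -374
    48   44   47   46   49 -276 -270 -112  -97]
 [  46   47   44   46   46
[... 2034 characters left out ...]
6   21   18   26   19   22   20   21   18   17   23
    22   25   36   34   18   24   24    0    3]
 [   0    0   18   21   18   20   15   18   21   22   21   18   18   20
    21   19   12   19   20   21   18    2    4]
 [   1    0   19   25   18   19   15   16   22   23   16   20   22   18
    19   19   12   15   23   18   22   -3   -2]
 [   0    5   -4   18   20   22   12   16   21   21   19   21   23   18
  1147   17   12   19   22   20   21   -1    4]
 [  -4    0    1   23   22   17   13   14   21   17   16   19   18   17
    19   22   19   16   18   15   11    1   -1]
 [   2    1    0   10   -2    0   -2    2    3    2   -2    0    2    9
     0    1   -1   -1    1    0   -2   -3    2]]
```

```bash
cat >> h.py <<'E'
from workcell import monitor,env
from scipy.spatial.transform import Rotation as Ro
def plan(p,yaw=None,axis=None):
    s=monitor.get_state();q=s['orientation'];R=Ro.from_quat([q[1],q[2],q[3],q[0]])
    print("t",s['clock'],"tcp",s['tcp_pos'],"gap",s['finger_gap'],"F",s['wrist_force'],"overhang",env.finger_overhang,"j",s['joint_pos'])
    print("axes cols\n",R.as_matrix().round(3))
    print("local shift mm",R.inv().apply(np.array(p)-s['tcp_pos'])*1000)
    th=np.radians(yaw); zx=np.array([np.cos(th),np.sin(th),0]);down=np.array([0,0,-1.])
    for nm,zz in(("z fwd",zx),("z back",-zx),("x fwd",np.cross(down,zx)),("x back",-np.cross(down,zx))):
        M=np.column_stack([np.cross(down,zz),down,zz]);rv=(R.inv()*Ro.from_matrix(M)).as_rotvec(degrees=True)
        print(nm,rv.round(2))
E
python3 -c "
from h import *
np.set_printoptions(precision=4,suppress=True)
plan([.46,-.022,.15],2.4)"
```

```text
t 0.1 tcp [ 0.1899 -0.5423  0.231 ] gap 0.08588221857110266 F [-0.5438  0.1628 -0.4474] overhang 0.022 j [-1.3737  0.3139  0.0451  1.3036  0.      1.4312]
axes cols
 [[ 0.33  -0.     0.944]
 [-0.944  0.002  0.33 ]
 [-0.002 -1.     0.   ]]
local shift mm [-401.6889   81.7446  426.8172]
z fwd [-0.   16.89 -0.09]
z back [  -0.13 -163.11    0.  ]
x fwd [  0.07 106.89  -0.08]
x back [ -0.07 -73.11  -0.07]
```

Request:
drive_tool --plan "-1 -40 0 42 0 0 0; -1 -40 0 42 0 0 0; -1 -40 0 42 0 0 0; -1 -40 0 42 0 0 0; -1 -40 0 42 0 0 0; -1 -40 0 42 0 0 0; -1 -40 0 42 0 0 0; -1 -40 0 42 0 0 0" --grip_force 30

```text
clock: 1.1
tcp_pos: [0.4054, -0.1203, 0.2284]
orientation: [0.576, -0.573, 0.413, -0.411]
wrist_force: [1.7, -0.9, -0.6]
finger_gap: 0.0002
```

```bash
python3 -c "
from h import *
np.set_printoptions(precision=4,suppress=True)
plan([.46,-.022,.15],2.4)"
```

```text
t 1.1 tcp [ 0.4054 -0.1203  0.2284] gap 0.00021836648117912042 F [ 1.6761 -0.9181 -0.6134] overhang 0.022 j [-0.4819  0.0222 -0.315   1.2367  0.0042  2.3325]
axes cols
 [[ 0.321 -0.001  0.947]
 [-0.947  0.005  0.321]
 [-0.005 -1.     0.001]]
local shift mm [-75.1745  78.8241  83.2368]
z fwd [-0.01 16.34 -0.3 ]
z back [  -0.43 -163.66    0.02]
x fwd [  0.24 106.34  -0.25]
x back [ -0.23 -73.66  -0.22]
```

Request:
drive_tool --plan "-1 -25 0 28 0 8 0; -1 -29 5 24 0 8 0; -1 -30 5 18 0 0 0; -1 0 20 0 0 0 0; -1 0 0 0 0 0 0"

```text
clock: 1.72
tcp_pos: [0.4602, -0.0156, 0.197]
orientation: [0.512, -0.511, 0.49, -0.486]
wrist_force: [0.2, -0.0, 0.2]
finger_gap: 0.0001
```

Run:
```python
from h import *
np.set_printoptions(precision=4,suppress=True)
plan([.46,-.022,.06],2.4)
for n in("scene","top"):
    p,d=cams.read_camera(n);cv2.imwrite(f"pics/{n}1.png",p[:,:,::-1])
    a,b,c,e=(150,300,220,420) if n=="scene" else (100,260,180,380)
    cv2.imwrite(f"pics/{n}1c.png",cv2.resize(p[a:b,c:e,::-1],None,fx=3.5,fy=3.5,interpolation=cv2.INTER_CUBIC))
```

```text
t 1.725 tcp [ 0.4602 -0.0156  0.197 ] gap 0.00014693769539267525 F [ 0.1882 -0.0357  0.2146] overhang 0.022 j [-0.212   0.1099 -0.2979  1.1668  0.0053  2.8826]
axes cols
 [[ 0.047 -0.003  0.999]
 [-0.999  0.006  0.047]
 [-0.006 -1.    -0.002]]
local shift mm [  7.2376 136.9844  -0.1332]
z fwd [ 0.14  0.29 -0.35]
z back [  -0.55 -179.7    -0.21]
x fwd [ 0.38 90.29 -0.17]
x back [ -0.17 -89.71  -0.38]
```

View pics/scene1c.png

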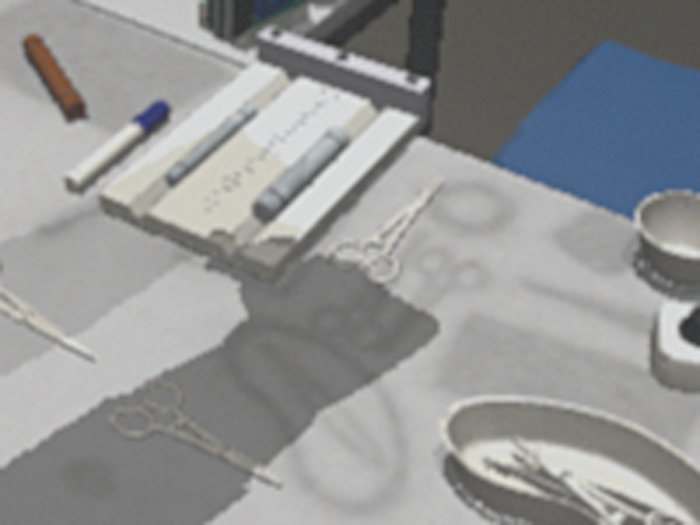

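View pics/top1c.png

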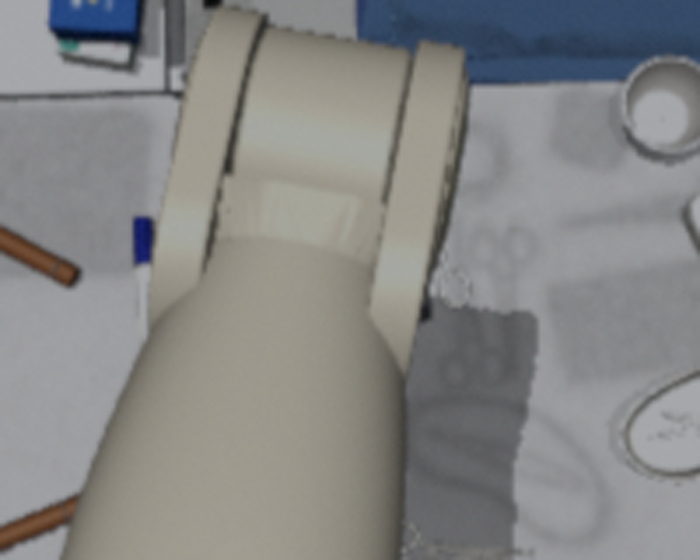

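The scene crop doesn't show the gripper where I expect it, so I'll check the full picture and the TCP projection.

```bash
python3 -c "
from h import *
print(proj('scene',[.46,-.0156,.197]),proj('scene',[.46,-.0156,.175]))"
```

```text
[286.02539061 159.3684147 ] [285.92940598 167.33149969]
```

View pics/scene1.png

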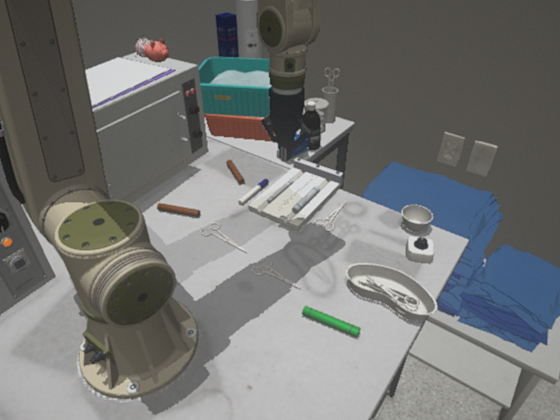

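```bash
python3 -c "
import cv2
p=cv2.imread('pics/scene1.png');cv2.imwrite('pics/z1.png',cv2.resize(p[80:180,240:340],None,fx=6,fy=6,interpolation=cv2.INTER_CUBIC))"
```

```text
(no output)
```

View pics/z1.png

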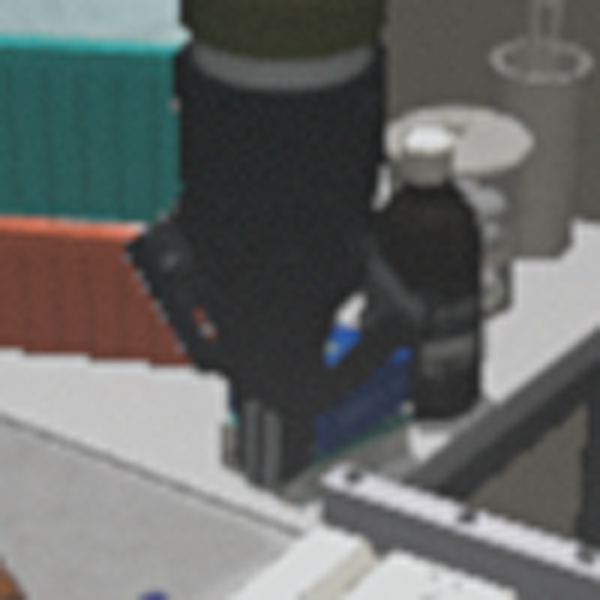

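Request:
drive_tool --plan "-1 4 40 0 0 0 0; -1 3 40 0 0 0 0; -1 0 32 0 0 0 0; -1 0 10 0 0 0 0; -1 0 0 0 0 0 0"

```text
clock: 2.45
tcp_pos: [0.4661, -0.0267, 0.0793]
orientation: [0.513, -0.507, 0.488, -0.492]
wrist_force: [0.1, -0.1, -0.4]
finger_gap: 0.0002
```

Run:
```python
from h import *
np.set_printoptions(precision=4,suppress=True)
plan([.46,-.022,.045],2.4)
p,d=cams.read_camera("scene")
np.savez("scene2.npz",p=p,d=d)
cv2.imwrite("pics/z2.png",cv2.resize(p[150:250,240:350,::-1],None,fx=6,fy=6,interpolation=cv2.INTER_CUBIC))
s=monitor.get_state()['tcp_pos'];print(proj('scene',s),proj('scene',s-[0,0,.022]))
```

```text
t 2.45 tcp [ 0.4661 -0.0267  0.0793] gap 0.00020721678256375108 F [ 0.0892 -0.1088 -0.4097] overhang 0.022 j [-0.2328  0.2065 -0.4933  0.8613  0.0052  2.8682]
axes cols
 [[ 0.041  0.011  0.999]
 [-0.999  0.003  0.041]
 [-0.002 -1.     0.011]]
local shift mm [-4.8475 34.2408 -6.2555]
z fwd [-0.62 -0.07 -0.13]
z back [  0.21 179.93  -0.97]
x fwd [-0.38 89.93 -0.59]
x back [ -0.59 -90.07   0.38]
[290.6317 199.7564] [290.4834 206.6708]
```

View pics/z2.png

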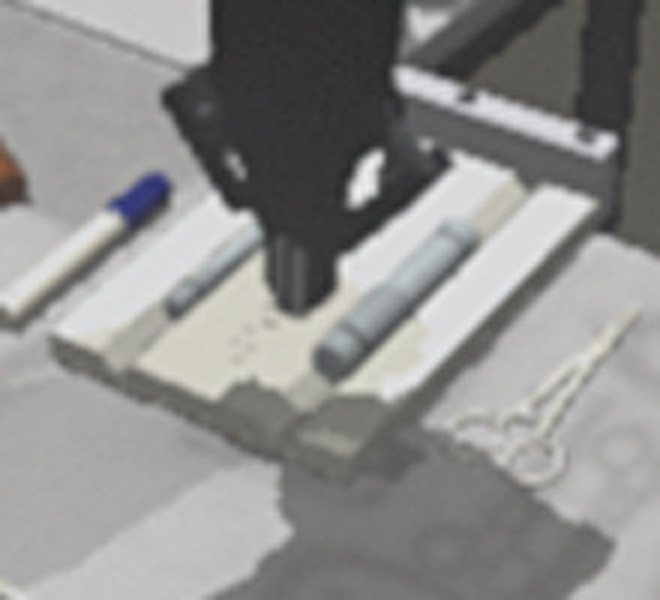

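Run:
```python
from h import *
np.set_printoptions(precision=4,suppress=True,linewidth=150)
z=np.load("scene2.npz");d=z['d'];p=z['p'];c=cams.calibration("scene")
v,u=np.mgrid[0:420,0:560];W=(np.stack([(u-c['cx'])/c['fx']*d,(v-c['cy'])/c['fy']*d,d],-1)-c['t'])@c['R']
for r in range(188,208,2):
    print(r,[tuple((W[r,k]*1000).round().astype(int)) for k in (286,288,290,292)],p[r,290])
# check cradle flat & table
print(W[218,265],W[206,310]*1, W[230,256])
```

```text
188 [(np.int64(451), np.int64(-23), np.int64(123)), (np.int64(458), np.int64(-24), np.int64(119)), (np.int64(451), np.int64(-35), np.int64(128)), (np.int64(454), np.int64(-38), np.int64(128))] [56 57 57]
190 [(np.int64(452), np.int64(-22), np.int64(116)), (np.int64(455), np.int64(-26), np.int64(116)), (np.int64(450), np.int64(-35), np.int64(123)), (np.int64(454), np.int64(-39), np.int64(122))] [56 57 57]
192 [(np.int64(454), np.int64(-21), np.int64(109)), (np.int64(457), np.int64(-25), np.int64(109)), (np.int64(456), np.int64(-31), np.int64(112)), (np.int64(460), np.int64(-35), np.int64(111))] [80 80 81]
194 [(np.int64(455), np.int64(-21), np.int64(102)), (np.int64(456), np.int64(-26), np.int64(104)), (np.int64(454), np.int64(-33), np.int64(107)), (np.int64(458), np.int64(-36), np.int64(107))] [82 83 82]
196 [(np.int64(454), np.int64(-21), np.int64(96)), (np.int64(455), np.int64(-26), np.int64(98)), (np.int64(455), np.int64(-33), np.int64(101)), (np.int64(458), np.int64(-37), np.int64(101))] [80 82 82]
198 [(np.int64(453), np.int64(-22), np.int64(91)), (np.int64(455), np.int64(-27), 
[... 285 characters left out ...]
(-37), np.int64(89))] [75 77 76]
202 [(np.int64(517), np.int64(23), np.int64(20)), (np.int64(520), np.int64(19), np.int64(20)), (np.int64(456), np.int64(-32), np.int64(82)), (np.int64(525), np.int64(9), np.int64(21))] [113 113 111]
204 [(np.int64(509), np.int64(17), np.int64(20)), (np.int64(511), np.int64(12), np.int64(22)), (np.int64(514), np.int64(8), np.int64(21)), (np.int64(521), np.int64(5), np.int64(18))] [211 209 198]
206 [(np.int64(504), np.int64(14), np.int64(18)), (np.int64(505), np.int64(8), np.int64(20)), (np.int64(507), np.int64(2), np.int64(22)), (np.int64(511), np.int64(-1), np.int64(21))] [210 208 197]
[0.4469 0.0418 0.0001] [ 0.5425 -0.0387  0.0182] [ 0.3952  0.0312 -0.0008]
```

The depth puts the fingertips at z≈0.08. The state with the stated overhang implies 0.057. I'll go down to the height that is safe under both readings and look again.

Request:
drive_tool --plan "-1 -4 14 -4 0 0 0; -1 0 12 -2 0 0 0; -1 0 4 0 0 0 0; -1 0 0 0 0 0 0"

```text
clock: 3.0
tcp_pos: [0.4622, -0.023, 0.0502]
orientation: [0.514, -0.506, 0.486, -0.493]
wrist_force: [-0.1, -0.3, -0.6]
finger_gap: 0.0
```

```bash
cat > look.py <<'E'
from h import *
import sys
np.set_printoptions(precision=4,suppress=True,linewidth=150)
k=sys.argv[1]
plan([.46,-.022,.045],2.4)
p,d=cams.read_camera("scene");c=cams.calibration("scene")
cv2.imwrite(f"pics/z{k}.png",cv2.resize(p[150:250,240:350,::-1],None,fx=6,fy=6,interpolation=cv2.INTER_CUBIC))
v,u=np.mgrid[0:420,0:560];W=(np.stack([(u-c['cx'])/c['fx']*d,(v-c['cy'])/c['fy']*d,d],-1)-c['t'])@c['R']
s=monitor.get_state()['tcp_pos'];print(proj('scene',s),proj('scene',s-[0,0,.022]))
m=(p.max(2)<95)&(np.abs(W[...,0]-s[0])<.03)&(np.abs(W[...,1]-s[1])<.03)&(W[...,2]>.021)&(W[...,2]<.12)
Q=W[m];o=np.argsort(Q[:,2])[:12];print((Q[o]*1000).round(),np.argwhere(m)[o][:,::-1].tolist())
E
python3 look.py 3
```

```text
t 3.0 tcp [ 0.4622 -0.023   0.0502] gap 4.5368956494010125e-05 F [-0.0559 -0.2793 -0.6277] overhang 0.022 j [-0.2268  0.2297 -0.5481  0.7777  0.0051  2.8739]
axes cols
 [[ 0.041  0.016  0.999]
 [-0.999  0.002  0.041]
 [-0.001 -1.     0.016]]
local shift mm [-1.073   5.1419 -2.2231]
z fwd [-0.92 -0.05 -0.05]
z back [  0.08 179.94  -1.44]
x fwd [-0.68 89.94 -0.76]
x back [ -0.76 -90.05   0.68]
[288.2962 209.2546] [288.1796 215.9392]
[[451. -24.  52.]
 [451. -21.  54.]
 [450. -27.  54.]
 [456. -30.  55.]
 [452. -29.  57.]
 [449. -25.  57.]
 [450. -27.  58.]
 [452. -17.  58.]
 [454. -12.  58.]
 [450. -21.  58.]
 [448. -19.  58.]
 [458. -34.  59.]] [[286, 211], [285, 210], [287, 211], [289, 210], [288, 210], [286, 210], [287, 210], [284, 208], [283, 207], [285, 209], [284, 209], [291, 209]]
```

View pics/z3.png

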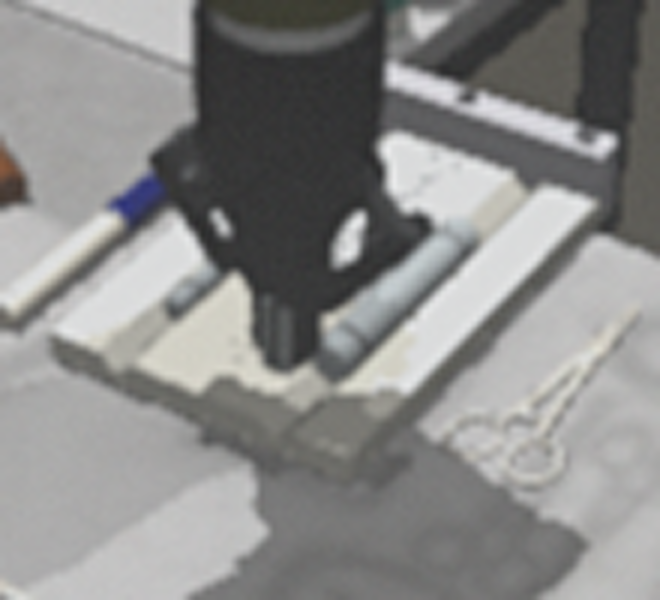

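The fingertip is at crop (288,367), with the rod's near end to its right at (335,360). The tip is still well above the deck at about z 0.05, so its true overhang looks close to 0. I'll descend in small steps and watch the force.

Request:
drive_tool --plan "-1 0 6 -2 0 0 0; -1 0 0 0 0 0 0"

```text
clock: 3.3
tcp_pos: [0.4606, -0.0231, 0.0442]
orientation: [0.515, -0.506, 0.486, -0.494]
wrist_force: [0.3, -0.0, 0.1]
finger_gap: -0.0002
```

Request:
drive_tool --plan "-1 0 5 0 0 0 0; -1 0 0 0 0 0 0"

```text
clock: 3.55
tcp_pos: [0.4609, -0.0232, 0.039]
orientation: [0.515, -0.506, 0.486, -0.494]
wrist_force: [-0.3, -0.4, -0.6]
finger_gap: 0.0003
```

```bash
python3 look.py 4
```

```text
t 3.55 tcp [ 0.4609 -0.0232  0.039 ] gap 0.00034929017219611087 F [-0.2565 -0.398  -0.5652] overhang 0.022 j [-0.2279  0.2412 -0.5667  0.7466  0.0051  2.8727]
axes cols
 [[ 0.041  0.017  0.999]
 [-0.999  0.001  0.041]
 [-0.001 -1.     0.017]]
local shift mm [-1.2458 -6.0167 -0.7269]
z fwd [-0.98 -0.05 -0.03]
z back [  0.05 179.94  -1.54]
x fwd [-0.74 89.94 -0.8 ]
x back [ -0.8  -90.05   0.74]
[288.0649 212.9137] [287.9518 219.5157]
[[450. -18.  40.]
 [455. -30.  43.]
 [452. -29.  44.]
 [451. -21.  44.]
 [447. -23.  45.]
 [455. -27.  45.]
 [450. -28.  45.]
 [448. -26.  45.]
 [447. -21.  47.]
 [454. -31.  47.]
 [450. -22.  49.]
 [454. -34.  49.]] [[284, 214], [289, 214], [288, 214], [285, 213], [285, 214], [288, 213], [287, 214], [286, 214], [284, 213], [289, 213], [285, 212], [290, 213]]
```

View pics/z4.png

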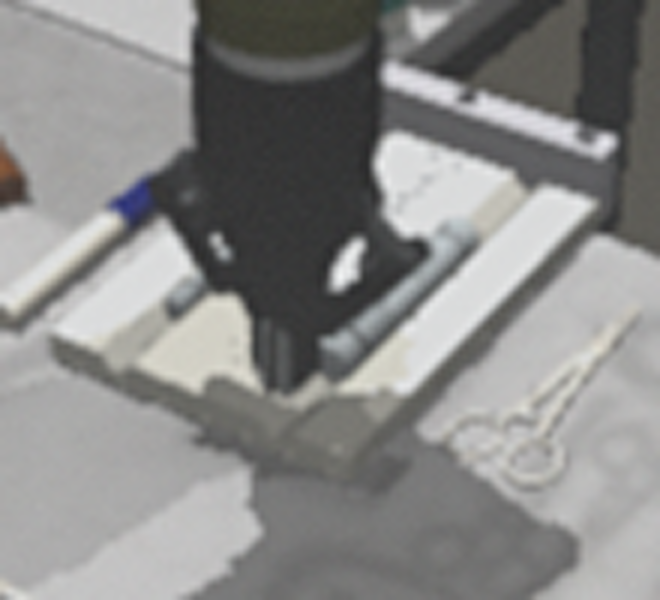

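Request:
drive_tool --plan "-1 0 5 0 0 0 0; -1 0 0 0 0 0 0"

```text
clock: 3.85
tcp_pos: [0.4614, -0.0233, 0.034]
orientation: [0.515, -0.505, 0.485, -0.494]
wrist_force: [-0.4, 0.5, 0.2]
finger_gap: -0.0003
```

Request:
drive_tool --plan "-1 0 5 0 0 0 0; -1 0 0 0 0 0 0"

```text
clock: 4.1
tcp_pos: [0.4615, -0.0233, 0.0286]
orientation: [0.515, -0.505, 0.485, -0.494]
wrist_force: [0.3, 0.4, 0.2]
finger_gap: 0.0
```

```bash
python3 look.py 5
```

```text
t 4.1 tcp [ 0.4615 -0.0233  0.0286] gap 1.6634689348678482e-05 F [0.2913 0.3543 0.2023] overhang 0.022 j [-0.2278  0.2557 -0.5789  0.7191  0.0052  2.8728]
axes cols
 [[ 0.041  0.018  0.999]
 [-0.999  0.001  0.041]
 [-0.    -1.     0.018]]
local shift mm [ -1.3455 -16.4226  -1.1347]
z fwd [-1.02 -0.05 -0.02]
z back [  0.04 179.94  -1.61]
x fwd [-0.78 89.95 -0.82]
x back [ -0.82 -90.05   0.78]
[288.1674 215.9458] [288.0537 222.4695]
[[453. -29.  30.]
 [456. -30.  32.]
 [449. -19.  32.]
 [450. -22.  32.]
 [451. -18.  33.]
 [454. -28.  33.]
 [449. -29.  33.]
 [450. -28.  35.]
 [448. -26.  35.]
 [453. -13.  36.]
 [450. -25.  37.]
 [453. -35.  37.]] [[288, 218], [289, 217], [284, 217], [285, 217], [284, 216], [288, 217], [287, 218], [287, 217], [286, 217], [283, 214], [286, 216], [290, 217]]
```

View pics/z5.png

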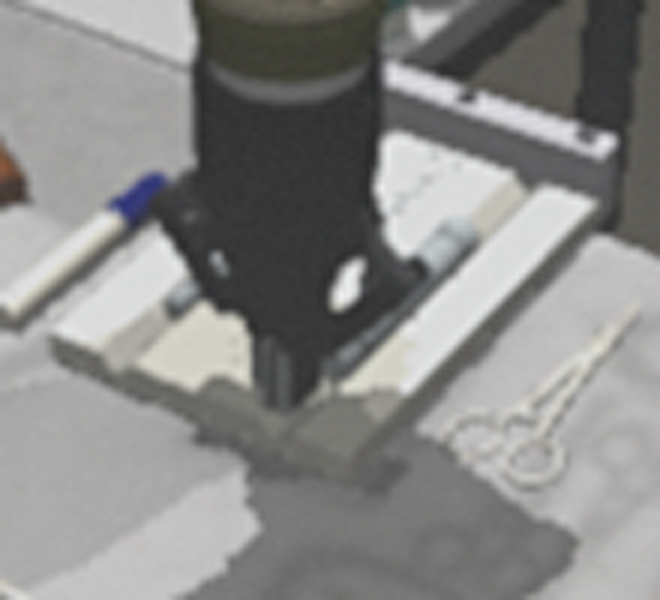

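Request:
drive_tool --plan "-1 0 4 0 0 0 0; -1 0 0 0 0 0 0"

```text
clock: 4.4
tcp_pos: [0.4619, -0.0233, 0.0246]
orientation: [0.515, -0.505, 0.485, -0.494]
wrist_force: [0.0, 0.2, 0.2]
finger_gap: 0.0001
```

Request:
drive_tool --plan "-1 0 0 10 0 0 0; -1 0 0.2 10 0 0 0; -1 0 0.2 8 0 0 0; -1 0 0.2 8 0 0 0; -1 0 0.2 8 0 0 0; -1 0 0.2 8 0 0 0; -1 0 0 0 0 0 0"

```text
clock: 5.28
tcp_pos: [0.5185, -0.0211, 0.0247]
orientation: [0.515, -0.505, 0.485, -0.494]
wrist_force: [0.0, 0.3, -0.4]
finger_gap: 0.0002
```

```bash
python3 look.py 6
```

```text
t 5.275 tcp [ 0.5185 -0.0211  0.0247] gap 0.00019651653465685827 F [ 0.0389  0.287  -0.351 ] overhang 0.022 j [-0.1982  0.3527 -0.4472  0.7522  0.0046  2.9023]
axes cols
 [[ 0.041  0.019  0.999]
 [-0.999  0.001  0.041]
 [-0.    -1.     0.019]]
local shift mm [ -1.5226 -21.4617 -58.0867]
z fwd [-1.1  -0.04 -0.  ]
z back [  0.   179.95  -1.73]
x fwd [-0.86 89.95 -0.87]
x back [ -0.87 -90.04   0.86]
[299.6018 206.2191] [299.355  212.6329]
[[545. -27.  22.]
 [532. -26.  22.]
 [542. -26.  23.]
 [519. -25.  23.]
 [536. -27.  24.]
 [509. -25.  26.]
 [548. -25.  26.]
 [508. -16.  26.]
 [508. -19.  27.]
 [542. -29.  27.]
 [509. -28.  27.]
 [511. -27.  29.]] [[307, 203], [304, 205], [306, 203], [301, 207], [305, 204], [299, 208], [307, 201], [296, 207], [297, 207], [307, 202], [300, 208], [300, 207]]
```

View pics/z6.png

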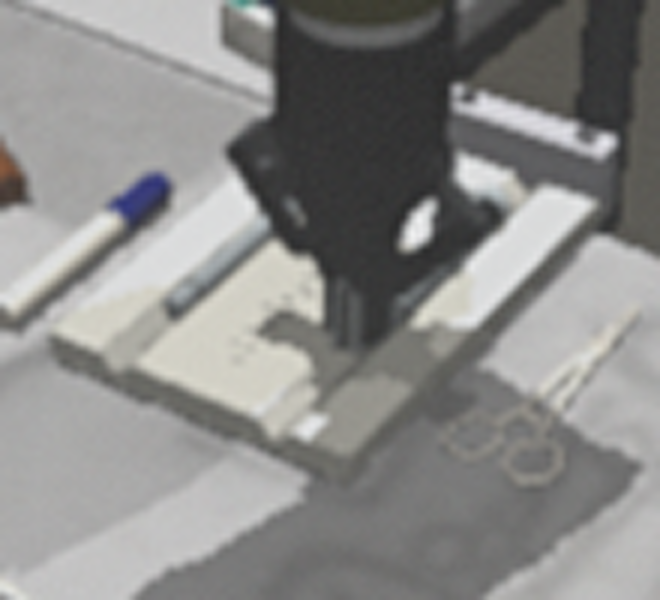

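The rod has moved with the fingers. Its far end is now near crop (510,185), and the thin rod is unmoved. I'll continue in smaller steps.

Request:
drive_tool --plan "-1 0 0.2 7 0 0 0; -1 0 0.2 7 0 0 0; -1 0 0.1 6 0 0 0; -1 0 0.1 4 0 0 0; -1 0 0 0 0 0 0"

```text
clock: 5.95
tcp_pos: [0.5431, -0.0199, 0.0243]
orientation: [0.515, -0.505, 0.485, -0.494]
wrist_force: [0.2, 0.0, -0.1]
finger_gap: 0.0001
```

Request:
drive_tool --plan "-1 0 0 3 0 0 0; -1 0 0 3 0 0 0"

```text
clock: 6.2
tcp_pos: [0.5488, -0.0196, 0.0243]
orientation: [0.515, -0.506, 0.486, -0.494]
wrist_force: [-0.3, 0.3, -0.3]
finger_gap: 0.0
```

Request:
drive_tool --plan "-1 0 0 2 0 0 0"

```text
clock: 6.32
tcp_pos: [0.5509, -0.0195, 0.0243]
orientation: [0.515, -0.506, 0.486, -0.494]
wrist_force: [-0.4, -1.0, 0.6]
finger_gap: -0.0002
```

Request:
drive_tool --plan "-1 0 0 2 0 0 0"

```text
clock: 6.45
tcp_pos: [0.553, -0.0195, 0.0243]
orientation: [0.515, -0.506, 0.486, -0.494]
wrist_force: [-0.7, -0.4, -0.4]
finger_gap: -0.0
```

```bash
python3 look.py 7
```

```text
t 6.45 tcp [ 0.553  -0.0195  0.0243] gap -4.254129808860631e-05 F [-0.7037 -0.3986 -0.3695] overhang 0.022 j [-0.1826  0.4101 -0.3572  0.7869  0.0043  2.9182]
axes cols
 [[ 0.041  0.017  0.999]
 [-0.999  0.001  0.041]
 [-0.001 -1.     0.017]]
local shift mm [ -1.268  -22.2593 -92.7024]
z fwd [-0.98 -0.06 -0.03]
z back [  0.04 179.94  -1.54]
x fwd [-0.75 89.94 -0.79]
x back [ -0.79 -90.05   0.75]
[306.3829 199.6964] [306.0615 206.0576]
[[564. -24.  23.]
 [573. -25.  25.]
 [578. -25.  25.]
 [575. -23.  26.]
 [542. -19.  26.]
 [547. -26.  26.]
 [565. -27.  27.]
 [577. -22.  27.]
 [542. -13.  28.]
 [542. -22.  28.]
 [544. -25.  28.]
 [541. -16.  29.]] [[310, 199], [312, 197], [313, 196], [312, 196], [304, 201], [307, 201], [311, 198], [312, 195], [302, 200], [305, 201], [306, 201], [303, 200]]
```

View pics/z7.png

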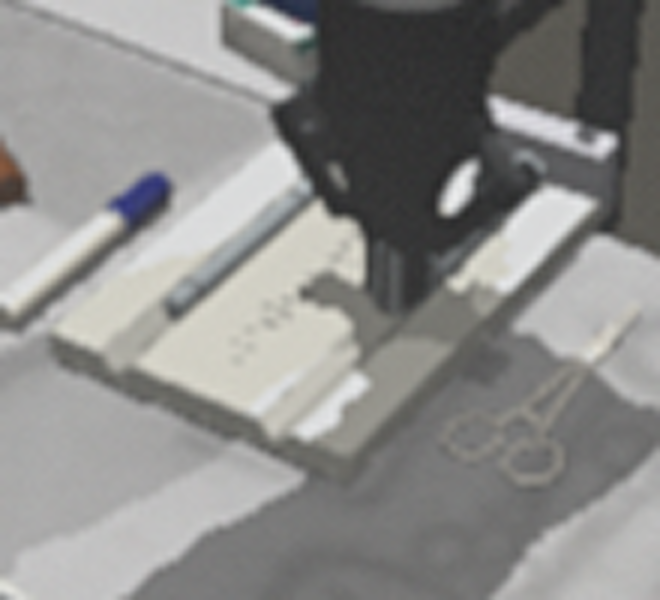

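Request:
drive_tool --plan "-1 0 0 2 0 0 0"

```text
clock: 6.62
tcp_pos: [0.5542, -0.0194, 0.0242]
orientation: [0.514, -0.506, 0.486, -0.493]
wrist_force: [-5.9, -0.8, 5.3]
finger_gap: 0.0002
```

Request:
drive_tool --plan "-1 0 0 2 0 0 0"

```text
clock: 6.75
tcp_pos: [0.5541, -0.0193, 0.024]
orientation: [0.513, -0.507, 0.487, -0.492]
wrist_force: [-7.1, -0.9, 4.7]
finger_gap: -0.0
```

It has stopped advancing and the force has risen to 7 N, so the rod's end is on the stop. I'll back off straight, then lift.

Request:
drive_tool --plan "-1 0 0 -4 0 0 0; -1 0 0 -10 0 0 0; -1 0 0 -15 0 0 0; -1 0 -30 -5 0 0 0; -1 0 -50 -5 0 0 0; -1 0 -50 -20 0 0 0; -1 40 -50 -30 0 0 0; -1 40 0 -30 0 0 0"

```text
clock: 7.75
tcp_pos: [0.4367, -0.0991, 0.2009]
orientation: [0.515, -0.508, 0.484, -0.492]
wrist_force: [-0.5, -0.2, -0.1]
finger_gap: -0.0
```

Request:
drive_tool --plan "-1 55 0 -25 0 0 0; -1 55 0 -15 0 0 0; -1 60 0 -10 0 0 0; -1 60 0 0 0 0 0; -1 60 0 0 0 0 0; -1 0 0 0 0 0 0"

```text
clock: 8.5
tcp_pos: [0.3957, -0.4017, 0.2033]
orientation: [0.515, -0.507, 0.481, -0.497]
wrist_force: [-0.2, 0.5, 0.0]
finger_gap: -0.0002
```

Run:
```python
from h import *
plan([.3,-.3,.2],2.4)
p,d=cams.read_camera("scene");q,d2=cams.read_camera("top")
np.savez("top9.npz",p=q,d=d2)
a=cv2.resize(p[150:250,240:350,::-1],(550,500),interpolation=cv2.INTER_CUBIC)
cv2.imwrite("pics/z9.png",a)
cv2.imwrite("pics/t9.png",cv2.resize(q[110:215,215:305,::-1],None,fx=5.5,fy=5.5,interpolation=cv2.INTER_CUBIC))
```

```text
t 8.5 tcp [ 0.39570843 -0.40170006  0.20327199] gap -0.00020524728540059469 F [-0.2213717   0.47515556  0.01402625] overhang 0.022 j [-0.94343381  0.28327391 -0.0654805   1.2022155   0.0151974   2.15412336]
axes cols
 [[ 0.044  0.024  0.999]
 [-0.999 -0.007  0.044]
 [ 0.008 -1.     0.024]]
local shift mm [-105.84282652    0.25491613  -91.1643685 ]
z fwd [-1.35  0.13  0.47]
z back [   0.73 -179.85    2.12]
x fwd [-1.43 90.13 -0.7 ]
x back [ -0.7  -89.86   1.43]
```

View pics/z9.png

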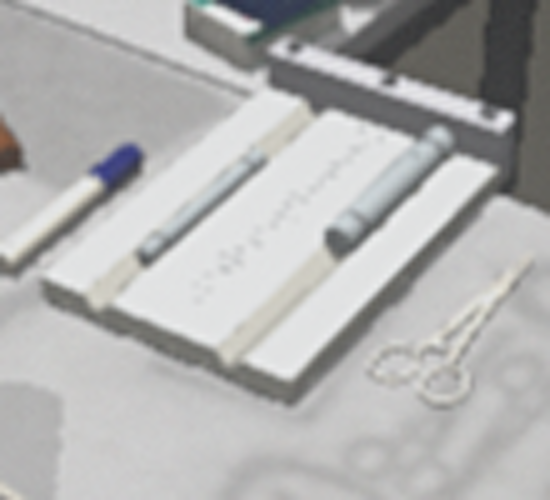

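View pics/t9.png

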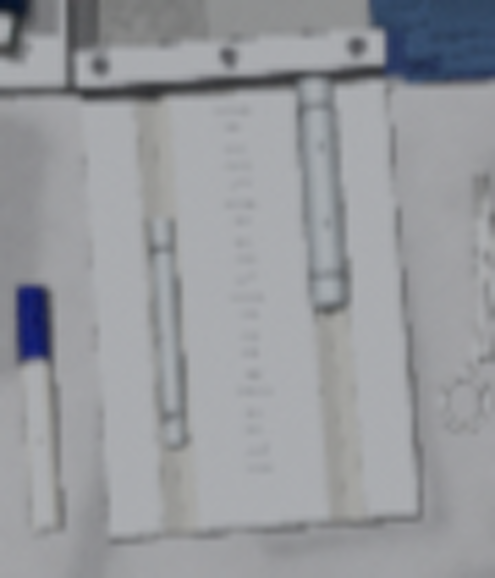

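Both views show the thick rod in its right groove with its far end at the stop bar (top crop (315,76), no gap). The thin rod is where it was, at (162,218)-(175,447).

Run:
```python
from h import *
T=lambda x,y:(215+(x+.5)/5.5-.5,110+(y+.5)/5.5-.5)
print(ray("top",T(331,309),.026),ray("top",T(315,76),.034))
from workcell import job
print(job.hand_in())
```

```text
[ 0.56479686 -0.01813209  0.026     ] [ 0.68588464 -0.01332564  0.034     ]
the job is handed in; nothing more can be done
None
```

The thick rod was in the right-hand groove. I pushed its near end with the closed fingertips about 65 mm along the groove until it met the stop. The tool stopped moving at x = 0.554 and the wrist force rose to about 7 N. I then backed straight off, lifted clear and handed the job in; the hand-in gives no verdict.

**Last checks:**
- **Thick rod:** Both views show it lying along its groove with no visible gap at the stop. Its ends measure x ≈ 0.565 and 0.686, and the bar face measures about 0.685.
- **Thin rod:** It sits at the same pixels as at the start.

**Disagreements:**
- **Fingertip height:** The camera showed the closed fingertips at about the TCP's own height, not 22 mm ahead of it as stated. I went down in small steps, watching the force and the pictures, and met no contact.
- **Bar position:** The scene camera placed the bar up to 8 to 10 mm nearer than the top camera did. I relied on the contact force to decide when the rod had reached the stop.

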